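# Let the bearing out of its dispenser

## Task

Two gravity dispensers stand on the worktop: one has a ball bearing waiting on edge behind its gate, the other a gear wheel. Press down the rear paddle of the dispenser with the bearing and keep it down until the bearing has rolled out into the tray in front, then let the paddle come back up so that the gate is down again. Do not touch or pick up the bearing itself, leave the gear waiting behind its closed gate, and do not disturb the loose things nearby.

Things in the scene. Friction and masses are not known exactly. Their poses are not given: they have to be found in the camera images.
- bearing_stand: Fixed metal dispenser, base 265 x 90 mm; origin on the worktop below it, x to its rear, y left, z up. Open tray at the front, paddle at the rear (x +110 mm), nothing under the paddle. Rocker pivot at x +30, z 108 mm between posts to z 117 mm; gate plate at x -60 mm, its edge 12 mm over the lane floor. Lane slopes 10 deg down to the front, 18 mm wide inside; holds the bearing.
- gear_stand: Fixed metal dispenser, base 265 x 90 mm; origin on the worktop below it, x to its rear, y left, z up. Open tray at the front, paddle at the rear (x +110 mm), nothing under the paddle. Rocker pivot at x +30, z 108 mm between posts to z 117 mm; gate plate at x -60 mm, its edge 12 mm over the lane floor. Lane slopes 10 deg down to the front, 27 mm wide inside; holds the gear.
- bearing_rocker (a joint): Rocker of the bearing's stand, rad: 0 = gate down (held by spring and stop), grows as the paddle is pressed, 0.5 = paddle fully down on its stop, gate edge about 52 mm higher. Pressing the paddle takes about 2 N at first and 5 N at the end; let go, it springs back to 0.
- gear_rocker (a joint): Rocker of the gear's stand, rad: 0 = gate down (held by spring and stop), grows as the paddle is pressed, 0.5 = paddle fully down on its stop, gate edge about 52 mm higher. Pressing the paddle takes about 2 N at first and 5 N at the end; let go, it springs back to 0.
- bearing_paddle (a point): Centre of the top face of the bearing stand's paddle, a rubber-topped plate 36 mm (stand x) by 40 mm (stand y). At rest about 139 mm above the worktop, sloping up to the rear by 0.22 rad; fully pressed about 42 mm lower (within 8 mm of the same place in plan), sloping down to the rear by 0.28 rad.
- gear_paddle (a point): Centre of the top face of the gear stand's paddle, a rubber-topped plate 36 mm (stand x) by 40 mm (stand y). At rest about 139 mm above the worktop, sloping up to the rear by 0.22 rad; fully pressed about 42 mm lower (within 8 mm of the same place in plan), sloping down to the rear by 0.28 rad.
- bearing_tray (a point): Middle of the tray floor of the bearing's stand (stand x -123 mm, y 0, about 10 mm above the worktop); stand axes. The tray is 80 mm long (x) and 82 mm wide (y) inside, its walls 34 mm high.
- bearing: Grey steel ball bearing, a disc of 44 mm diameter and 13 mm thickness; origin at the centre of one flat face, z along its axis into the disc. It starts on edge in the lane, its axis level, leaning on the closed gate; it rolls out by itself in under a second once the gate is up about 40 mm.
- gear: Grey spur gear with hub, 60 mm diameter, 22 mm thick over the hub; origin at the centre of its flat face, z along its axis towards the hub. It waits on edge behind the other stand's gate and stays there.
- fitting: Bystander: loose brass hose fitting 17 x 40 x 19 mm on the worktop between the stands; origin under its centre.
- knob: Bystander: loose black star knob, 38 mm wide, 43 mm high with its stud up, behind the stands; origin under its centre.
- oil_bottle: Bystander: loose white oil bottle, 48 mm diameter, 131 mm high, behind the stands; origin under its centre.
- spanner: Bystander: loose flat spanner, 178 x 30 x 5 mm, behind the stands; origin under its centre.

How it is judged:
On the way:
1. a fingertip or the fingers at the bearing dispenser's paddle press it down and its gate is up (value of joint bearing_rocker above 0.32 rad and contact force between the fingers and bearing_stand above 0.5 N and distance between the grasp point and bearing_paddle below 0.09 m), for 0.1 s.
At the end, for the whole second after the job is handed in: The bearing lies or stands at rest (under 0.03 m/s) inside the tray of its stand, that stand's rocker is back up (under 0.06 rad, gate down), and the gear still waits (moved under 20 mm) behind its gate, whose rocker is also under 0.06 rad (x of bearing in the frame of bearing_stand between -0.165 and -0.085 m and y of bearing in the frame of bearing_stand between -0.043 and 0.043 m and z of bearing in the frame of bearing_stand below 0.05 m and linear speed of bearing below 0.03 m/s and value of joint each of bearing_rocker, gear_rocker below 0.06 rad and distance of gear from where it was at the start of the episode below 0.02 m); the robot touches nothing.
It fails at once if the robot touches the bearing (over 0.3 N) (contact force between any of the arm, the fingers and bearing above 0.3 N).
It fails at once if the bearing is lifted: higher than 80 mm above the worktop (height (world z) of bearing above 0.08 m).
It fails at once if the robot touches the gear (over 0.3 N) (contact force between any of the arm, the fingers and gear above 0.3 N).
It fails at once if the gear's rocker is pressed by more than 0.12 rad, or the gear leaves its place by 20 mm (value of joint gear_rocker above 0.12 rad or distance of gear from where it was at the start of the episode above 0.02 m).
It fails at once if a loose bystander is moved by more than 20 mm (distance of any of fitting, knob, oil_bottle, spanner from where it was at the start of the episode above 0.02 m).
It also fails if it takes over 40 s, if anything falls off the work surface, if the arm or the gripper's body presses on something with over 40 N, if the wrist force passes 120 N, or if a joint passes its speed limit or range.

## Robot

A 7-joint arm with a two-finger parallel gripper is mounted at the origin on a cart in front of the work surface, level with it; the furniture and walls round the work are solid. World frame = base frame: x ahead of the robot, y to its left, z up, the work surface at z = 0. Lengths are in m, angles in rad, forces in N, time in s.
With the tool pointing down it reaches from about 0.4 to 0.875 m from the base axis. Payload 19.3 kg.
Tool frame: the origin (TCP) lies at the very end of the fingers, on their centre line; the grasp point (between the pads) lies bot.grasp_offset behind it (bot.grasp_offset is the distance from the TCP to the grasp point, in m); z points along the fingers, y is the direction in which the jaws open and shut (so a half turn about z gives the same grasp; the last joint's range is limited). The gripper opens to 85 mm and grips with 20 to 120 N. Pads are 22 mm wide; open, the fingers measure 114 mm over their backs; the gripper's body (76 mm by 85 mm) begins 54 mm behind the grasp point. The pads swing forward as they close: fully open they stand 13 mm farther back than shut.
Start: joints at [1.278, 0.521, -0.036, 1.599, 0.021, 1.021, -0.113], TCP at [0.138, -0.61, 0.231] pointing down, gripper open.
Joint ranges: [-2.91, 2.91], [-0.3, 2.13], [-1.5, 1.42], [0.17, 2.43], [-1.26, 4.41], [0.16, 1.93], [-2.52, 2.52]. Speed limits (rad/s): [1.89, 1.89, 2.39, 2.39, 3.01, 3.01, 3.01].

## Interface

Orientations are given as [roll, pitch, yaw] about the fixed x, y, z axes, in that order (R = Rz(yaw) Ry(pitch) Rx(roll)).
In Python, from workcell import bot gives the robot as it stands. The module is installed in compiled form; this text tells all that it offers.
- The arm moves only by the shell command python3 -m handwheel 'ROWS' [OPENING] [FORCE]. ROWS is JSON, a list of rows, each a list of 6 numbers: the shift along the tool's x, y, z as a fraction of full scale, then the turn, a rotation vector about the tool's x, y, z as a fraction of full scale. In form: [[x, y, z, rx, ry, rz], ...]. A call has 1 to 8 rows; each row shifts and turns the commanded pose from where the row before left it, along the tool's axes as they then stand; what a row does not reach is not made up. Full scale, the value 1, is 0.025 m for a shift and 360 degrees for a turn. A row lasts 1/8 s, in which the tool goes at most 62.5 mm and 10.7 degrees, less where a joint would pass 70% of its speed; a pose out of reach is approached as far as the arm can. A call with a number of a shift or a turn outside -1 to 1 is refused whole. A call with a gripper value outside its range is refused whole. OPENING is the closure, from -1 (fully open) to 1 (shut), set as the call begins (- or left out, the last holds). The fingers move at their own pace and stop on an object; FORCE is the grip in N (left out, the last holds). Time passes only in rows, so rows that do not move let the fingers close. It gives the time, the measured TCP pose, the force and the opening at its end, in the units of the state.
- bot.observe(): the state, without advancing time (a new reading comes with each control period).
- bot.grab_frame(name): name is "scene" or "top" or "wrist"; returns a dict with "pixels" (384x512x3 uint8, blue, green, red), "vertical_fov" (degrees; the focal length in pixels is half the picture's height over the tangent of half this angle, whatever the lens; pixels are square), "cx", "cy" (the principal point, pixels), "D" ([k1, k2, p1, p2, k3] as OpenCV has them; the pictures are not rectified), "R" (3x3) and "t" (3): a world point X has camera coordinates R X + t. Camera axes: x right, y down, z forward; pixel columns grow to the right and rows downward; lengths in m; the calibration is good to about 2 mm. A picture is of the moment at which its call begins. There is no depth.
- bot.job_done(): hands the job in, once; it reports no verdict.
Trained networks look in a picture, given as the dict that the camera call returned (one of the last four; its "shot" number tells which), for a name from the list of things; names that differ only in an ending like _2 or _b are one class to them, and where a whole thing is asked for, a point or a joint stands for the part that bears it (a point fixed in the world has none). Each returns a list of dicts, best first, with "score" (0 to 1); they miss things now and then, are a little off and sometimes report something else, mostly with a low value. They report only what shows in the picture. A call takes as long as a camera call.
- bot.trace(picture, thing): "region" (384x512 bool, what is visible of it) and "point" ([column, row] in pixels, amid what is visible of it).
The state is a dict: "clock": time; "qpos": joint angles; "qd": joint speeds; "joint_efforts": joint torques, N m; "position": TCP position; "tool_rot": TCP orientation; "force": force on the tool from outside, world axes, zero at the start; "moment": the same for the moment, N m; "grip_width": finger opening in m.
Only numpy, scipy, OpenCV 4.12 (cv2) and the standard library are available. Lean on these libraries where they do the work, as an engineer would, in place of code of your own. Each camera call takes 0.05 s, during which the arm holds its last target.

## Working session

There is one attempt and no reset: what is moved stays moved. The work goes in short steps, Python scripts to look and compute and a shell command to move; the robot and the scene stay as the last step left them, time stands still between calls to the robot, and variables do not carry over. Pictures are saved under pics/ and viewed, and the job is handed in when it is done.

```bash
mkdir -p pics
python3 - <<'E'
from workcell import bot
import cv2,pickle
o=bot.observe(); print({k:o[k] for k in('clock','position','tool_rot','force','grip_width')}, bot.grasp_offset)
P={}
for n in("scene","top"):
    p=bot.grab_frame(n); cv2.imwrite(f'pics/{n}0.png',p['pixels'])
    P[n]=p
    for th in("bearing_stand","gear_stand","bearing","gear","bearing_paddle","gear_paddle","fitting","knob","oil_bottle","spanner"):
        try:
            r=bot.trace(p,th); print(n,th,[(round(x['score'],2),[round(float(v)) for v in x['point']],int(x['region'].sum())) for x in r[:3]])
            P[n+th]=r
        except Exception as e: print(n,th,e)
pickle.dump(P,open('p0.pkl','wb'))
E
```

```text
{'clock': 0.0, 'position': array([ 0.13799393, -0.60923394,  0.23073642]), 'tool_rot': array([-3.14047752e+00,  7.67642734e-05,  2.22775271e-01]), 'force': array([-0.06550275, -0.31445428, -0.24592328]), 'grip_width': 0.0852372715535469} 0.0187
scene bearing_stand [(0.98, [258, 269], 3088)]
scene gear_stand [(0.76, [310, 197], 1847), (0.23, [206, 199], 355)]
scene bearing [(0.49, [247, 255], 132)]
scene gear [(0.41, [311, 189], 147), (0.25, [182, 213], 86)]
scene bearing_paddle [(0.43, [306, 198], 2011)]
scene gear_paddle [(0.78, [301, 170], 368)]
scene fitting [(0.38, [243, 215], 40)]
scene knob [(0.47, [182, 213], 89)]
scene oil_bottle [(0.77, [204, 196], 369)]
scene spanner [(0.44, [247, 186], 85)]
top bearing_stand [(0.88, [190, 256], 3627)]
top gear_stand [(0.86, [350, 233], 3613)]
top bearing []
top gear [(0.67, [353, 233], 122), (0.27, [170, 202], 327)]
top bearing_paddle [(0.92, [173, 206], 441)]
top gear_paddle [(0.83, [354, 189], 550)]
top fitting []
top knob [(0.59, [349, 233], 3420)]
top oil_bottle [(0.83, [261, 130], 400)]
top spanner [(0.79, [332, 132], 279), (0.37, [186, 260], 68), (0.19, [189, 257], 3360)]
```

View pics/scene0.png

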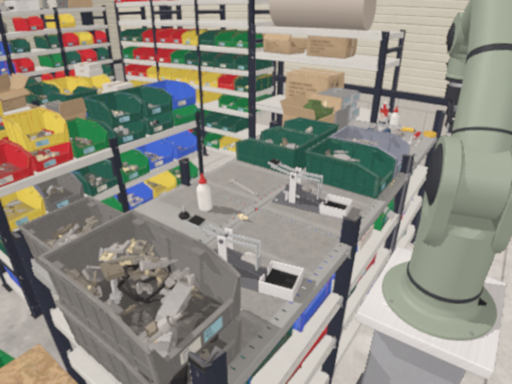

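View pics/top0.png

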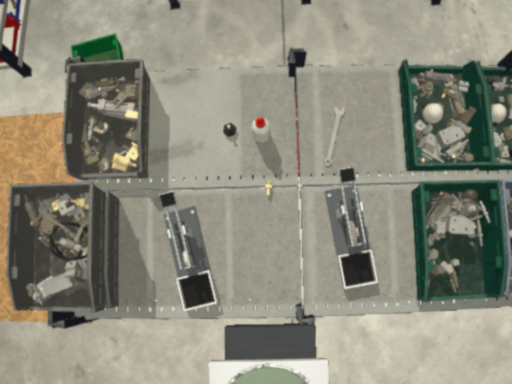

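Run:
```python
import cv2,pickle,numpy as np
P=pickle.load(open('p0.pkl','rb'))
t=P['top'];im=t['pixels']
a=cv2.resize(im[185:315,150:225],None,fx=4.5,fy=4.5,interpolation=3)
b=cv2.resize(im[165:295,315:390],None,fx=4.5,fy=4.5,interpolation=3)
cv2.imwrite('pics/t1.png',np.hstack([a,b]))
s=P['scene']['pixels']
a=cv2.resize(s[220:310,190:310],None,fx=3.3,fy=3.3,interpolation=3)
b=cv2.resize(s[150:240,250:370],None,fx=3.3,fy=3.3,interpolation=3)
cv2.imwrite('pics/s1.png',np.hstack([a,b]))
for n in('top','scene'):
    p=P[n];print(p['vertical_fov'],p['cx'],p['cy'],p['D'],p['R'],p['t'])
```

```text
43.55255085999068 262.33033879084616 193.42879240751296 [-0.17499927  0.          0.          0.          0.        ] [[-0.02363119 -0.99948871 -0.0215381 ]
 [-0.98860233  0.02656712 -0.14818779]
 [ 0.14868423  0.01779076 -0.98872468]] [0.01953026 0.5898622  1.2188068 ]
56.02533094007503 257.53927582043184 191.9875187486991 [-0.08944973  0.          0.          0.          0.        ] [[-0.81545243 -0.57881731  0.00280444]
 [-0.2693163   0.37512202 -0.88699053]
 [ 0.51235346 -0.72405386 -0.4617791 ]] [0.44218943 0.25651672 0.86302728]
```

View pics/t1.png

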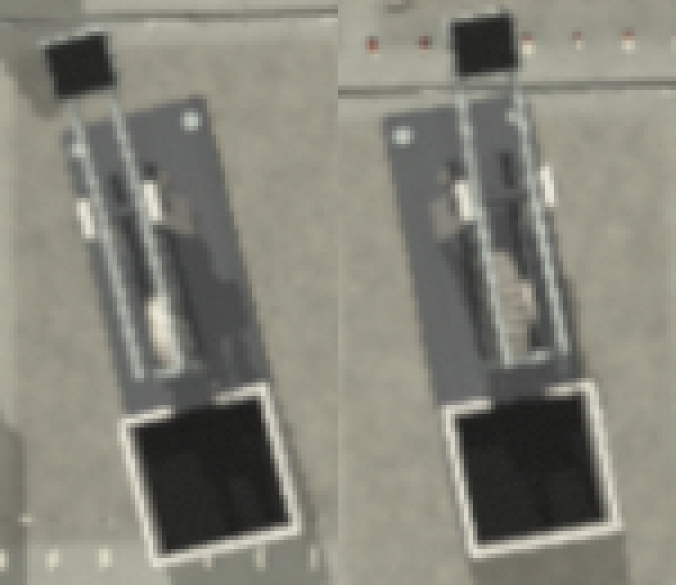

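View pics/s1.png

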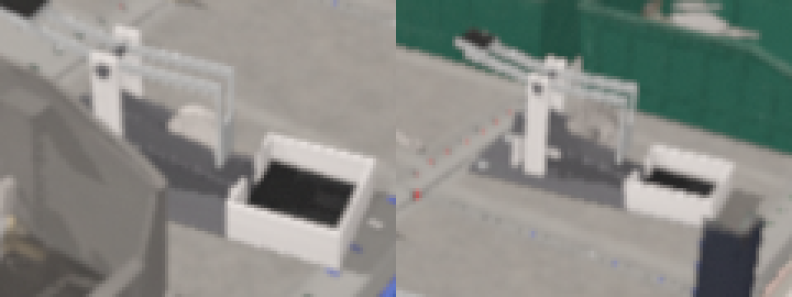

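```bash
cat > h.py <<'E'
import numpy as np,cv2
def ray(p,uv,z):
    H=p['pixels'].shape[0]; f=H/2/np.tan(np.radians(p['vertical_fov']/2))
    K=np.array([[f,0,p['cx']],[0,f,p['cy']],[0,0,1.]])
    q=cv2.undistortPoints(np.array(uv,float).reshape(-1,1,2),K,np.array(p['D'],float)).reshape(-1,2)
    d=np.c_[q,np.ones(len(q))]@p['R']; c=-np.array(p['R']).T@np.array(p['t'])
    return c+d*((z-c[2])/d[:,2])[:,None]
def proj(p,X):
    H=p['pixels'].shape[0]; f=H/2/np.tan(np.radians(p['vertical_fov']/2))
    K=np.array([[f,0,p['cx']],[0,f,p['cy']],[0,0,1.]])
    R=np.array(p['R'],float)
    return cv2.projectPoints(np.array(X,float).reshape(-1,1,3),cv2.Rodrigues(R)[0],np.array(p['t'],float),K,np.array(p['D'],float))[0].reshape(-1,2)
E
python3 - <<'E'
import pickle,numpy as np
from h import *
P=pickle.load(open('p0.pkl','rb'));t=P['top'];np.set_printoptions(precision=4,suppress=True)
f=lambda l,o:[(x/4.5+o[0]-.4,y/4.5+o[1]-.4) for x,y in l]
L=(150,185)
print('paddle',ray(t,f([(80,65),(45,45),(105,35),(117,88),(55,98)],L),.139))
print('tray top corners',ray(t,f([(123,422),(268,388),(298,528),(155,563)],L),.044))
print('base rear',ray(t,f([(65,132),(203,97)],L),.004))
R=(315-75,165) # second crop begins at x=337.5
print('gear paddle',ray(t,f([(484,45)],(240,165)),.139))
for n,z in(('oil_bottle',.06),('knob',.02),('spanner',.003)):
    print(n,ray(t,[P['top'+n][0]['point']],z))
print(ray(t,[(229,129),(261,122),(269,188)],.0))
print('bins',ray(t,[(95,183),(95,310)],.0),ray(t,[(147,62),(143,178)],.15))
E
```

```text
paddle [[0.5682 0.236  0.139 ]
 [0.5798 0.2556 0.139 ]
 [0.5844 0.2222 0.139 ]
 [0.5551 0.2155 0.139 ]
 [0.5505 0.2498 0.139 ]]
tray top corners [[0.373  0.2318 0.044 ]
 [0.3913 0.1471 0.044 ]
 [0.311  0.131  0.044 ]
 [0.292  0.214  0.044 ]]
base rear [[0.5469 0.2748 0.004 ]
 [0.5662 0.1901 0.004 ]]
gear paddle [[ 0.6169 -0.2057  0.139 ]]
oil_bottle [[0.7581 0.0036 0.06  ]]
knob [[ 0.482  -0.2232  0.02  ]]
spanner [[ 0.7645 -0.1928  0.003 ]]
[[ 0.7812  0.0942  0.    ]
 [ 0.7987  0.0044  0.    ]
 [ 0.6113 -0.0131  0.    ]]
bins [[0.6391 0.4755 0.    ]
 [0.2869 0.4705 0.    ]] [[0.9261 0.293  0.15  ]
 [0.6205 0.2951 0.15  ]]
```

```bash
python3 -m handwheel '[[0,0,-1,0,0,0],[0,0,-1,0,0,0],[0,0,-1,0,0,0],[0,0,-1,0,0,0],[0,0,-0.5,0,0,0]]' 1 40
python3 -m handwheel '[[0.95,-0.55,0,0,0,0],[0.95,-0.55,0,0,0,0],[0.95,-0.55,0,0,0,0],[0.95,-0.55,0,0,0,0],[0.95,-0.55,0,0,0,0],[0.95,-0.55,0,0,0,0],[0.95,-0.55,0,0,0,0]]'
```

```text
clock: 1.72
position: [0.1381, -0.6098, 0.345]
tool_rot: [3.14, -0.0, 0.223]
force: [-0.3, 1.0, -0.2]
grip_width: 0.0003
clock: 2.6
position: [0.2795, -0.4782, 0.3433]
tool_rot: [-3.141, 0.0, 0.223]
force: [0.2, 0.0, 0.7]
grip_width: -0.0001
```

```bash
python3 -m handwheel '[[0.95,-0.55,0,0,0,0],[0.95,-0.55,0,0,0,0],[0.95,-0.55,0,0,0,0],[0.95,-0.55,0,0,0,0],[0.95,-0.55,0,0,0,0],[0.95,-0.55,0,0,0,0],[0.95,-0.55,0,0,0,0]]'
python3 -m handwheel '[[0.54,-0.98,0,0,0,0],[0.54,-0.98,0,0,0,0],[0.54,-0.98,0,0,0,0],[0.54,-0.98,0,0,0,0],[0.54,-0.98,0,0,0,0],[0.54,-0.98,0,0,0,0],[0.54,-0.98,0,0,0,0],[0.54,-0.98,0,0,0,0]]'
```

```text
clock: 3.48
position: [0.4203, -0.3476, 0.3434]
tool_rot: [-3.141, 0.0, 0.223]
force: [1.1, -0.8, -0.5]
grip_width: 0.0002
clock: 4.47
position: [0.4819, -0.1324, 0.3434]
tool_rot: [-3.141, 0.0, 0.223]
force: [0.1, -0.1, -0.1]
grip_width: -0.0003
```

```bash
python3 -m handwheel '[[0.54,-0.98,0,0,0,0],[0.54,-0.98,0,0,0,0],[0.54,-0.98,0,0,0,0],[0.54,-0.98,0,0,0,0],[0.54,-0.98,0,0,0,0]]'
python3 - <<'E'
from workcell import bot
import cv2
print(bot.observe()['qpos'])
p=bot.grab_frame('wrist');cv2.imwrite('pics/w1.png',p['pixels'])
p=bot.grab_frame('top');cv2.imwrite('pics/top1.png',p['pixels'])
E
```

```text
clock: 5.1
position: [0.5207, 0.0019, 0.3434]
tool_rot: [-3.141, 0.001, 0.223]
force: [0.0, 0.5, -0.1]
grip_width: 0.0002
[ 0.20888005  0.26893764 -0.40919751  1.70465864  0.11386273  1.19202281
 -1.57750188]
```

View pics/w1.png

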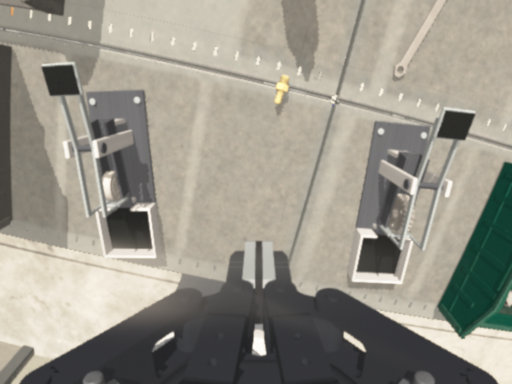

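View pics/top1.png

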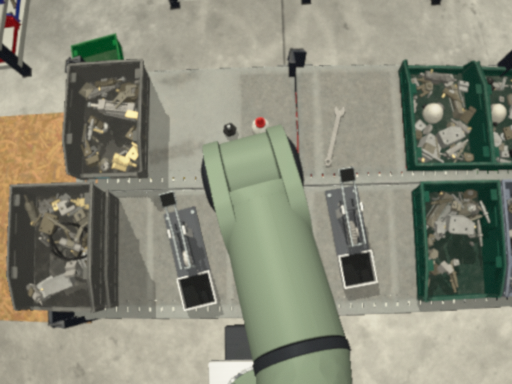

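```bash
python3 - <<'E'
import pickle
from h import *
from workcell import bot
np.set_printoptions(precision=4,suppress=True)
P=pickle.load(open('p0.pkl','rb'));t=P['top'];s=P['scene']
w=bot.grab_frame('wrist')
print('paddle w',ray(w,[(61,80),(42,66),(72,63),(79,93),(48,97)],.139))
print('gear w',ray(w,[(456,125)],.139))
r=bot.trace(w,'bearing_paddle');print([(x['score'],x['point']) for x in r[:2]])
for z in(.1,.15,.2,.25,.3):
    print(z,proj(s,ray(t,[(143,178),(147,62),(92,183),(104,310)],z)).round(0).tolist())
# stand model check
import math
yaw=.237;T=np.array([.568,.236])-.110*np.array([math.cos(yaw),math.sin(yaw)])
print(T)
E
python3 -c "
import cv2;a=cv2.imread('pics/scene0.png');cv2.imwrite('pics/s2.png',cv2.resize(a[180:384,0:270],None,fx=2.8,fy=2.8,interpolation=3))"
```

```text
paddle w [[0.5694 0.2385 0.139 ]
 [0.5801 0.2617 0.139 ]
 [0.5895 0.2273 0.139 ]
 [0.5595 0.2168 0.139 ]
 [0.5481 0.2527 0.139 ]]
gear w [[ 0.621  -0.2023  0.139 ]]
[(0.9, [72.7, 120.6])]
0.1 [[160.0, 237.0], [91.0, 201.0], [117.0, 265.0], [239.0, 320.0]]
0.15 [[164.0, 219.0], [96.0, 187.0], [123.0, 245.0], [242.0, 294.0]]
0.2 [[168.0, 200.0], [101.0, 172.0], [129.0, 223.0], [246.0, 267.0]]
0.25 [[173.0, 181.0], [106.0, 156.0], [135.0, 201.0], [249.0, 239.0]]
0.3 [[178.0, 161.0], [112.0, 139.0], [141.0, 178.0], [253.0, 210.0]]
[0.4611 0.2102]
```

View pics/s2.png

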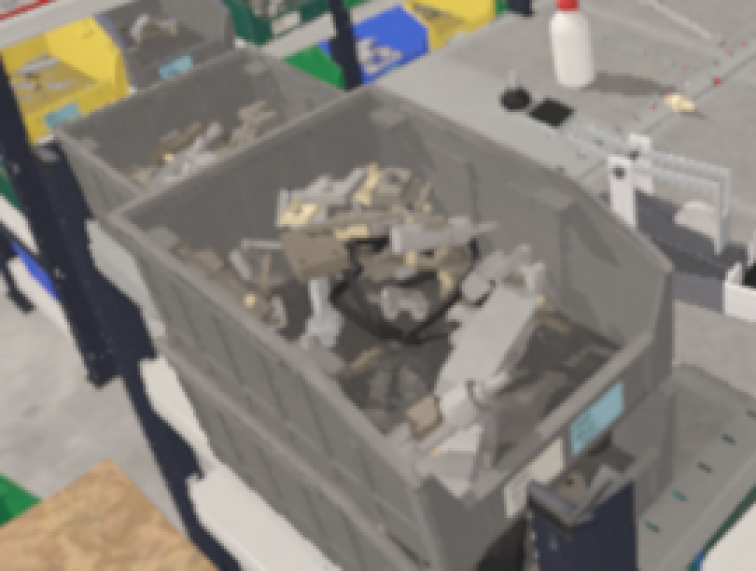

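```bash
python3 -m handwheel '[[0.41,-0.94,0,0,0,0],[0.41,-0.94,0,0,0,0],[0.41,-0.94,0,0,0,0],[0.41,-0.94,0,0,0,0],[0.41,-0.94,0,0,0,0],[0.41,-0.94,0,0,0,0],[0.41,-0.94,0,0,0,0]]'
python3 -m handwheel '[[0.41,-0.94,0,0,0,0],[0.41,-0.94,0,0,0,0],[0,0,1,0,0,0],[0,0,1,0,0,0],[0,0,1,0,0,0]]'
python3 - <<'E'
from workcell import bot
from h import *
import cv2
o=bot.observe();print(o['qpos'],o['position'])
p=bot.grab_frame('wrist');cv2.imwrite('pics/w2.png',p['pixels'])
p=bot.grab_frame('top');cv2.imwrite('pics/top2.png',p['pixels'])
print(ray(p,[(143,178)],.2),ray(p,[(143,178)],.23))
p=bot.grab_frame('scene');cv2.imwrite('pics/s3.png',cv2.resize(p['pixels'][110:310,100:370],None,fx=2.9,fy=2.9,interpolation=3))
E
```

```text
clock: 6.18
position: [0.5546, 0.1768, 0.3436]
tool_rot: [3.141, 0.0, 0.221]
force: [1.0, 0.0, 0.6]
grip_width: 0.0001
clock: 6.8
position: [0.5641, 0.2264, 0.2678]
tool_rot: [3.141, 0.0, 0.222]
force: [0.4, -0.7, -0.5]
grip_width: -0.0004
[-0.16208742  0.49116814 -0.46266462  1.58782061  0.23667454  1.1190407
 -2.03069835] [0.56410731 0.22639225 0.26778074]
[[0.61092563 0.28139043 0.2       ]] [[0.60520114 0.27317671 0.23      ]]
```

View pics/w2.png

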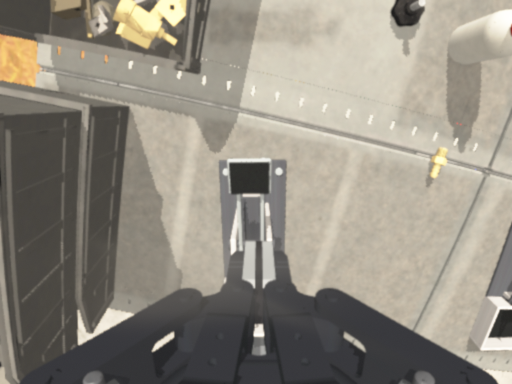

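View pics/s3.png

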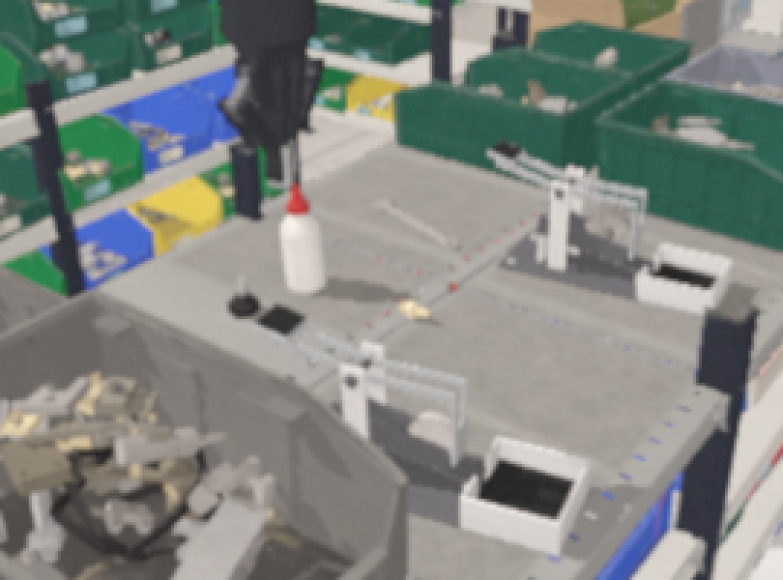

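View pics/top2.png

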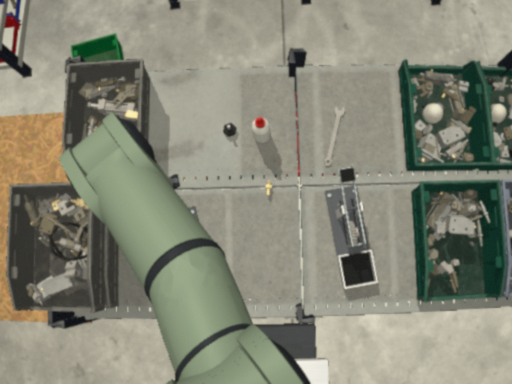

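Run:
```python
from workcell import bot
from h import *
np.set_printoptions(precision=4,suppress=True)
o=bot.observe();
p=bot.grab_frame('wrist')
print(proj(p,[o['position']]),ray(p,[(249,178),(229,162),(270,161),(269,193),(230,193)],.139))
print('cam',-p['R'].T@p['t'], ray(p,[(128,107),(185,68),(200,68)],.21))
```

```text
[[259.8202 257.5899]] [[0.5696 0.2373 0.139 ]
 [0.5801 0.2578 0.139 ]
 [0.589  0.2223 0.139 ]
 [0.5596 0.2163 0.139 ]
 [0.5517 0.2513 0.139 ]]
cam [0.6432 0.2452 0.4112] [[0.6177 0.3245 0.21  ]
 [0.6482 0.2923 0.21  ]
 [0.6502 0.2833 0.21  ]]
```

```bash
python3 -m handwheel '[[0.2,-0.2,1,0,0,0],[0,0,1,0,0,0],[0,0,1,0,0,0],[0,0,0.8,0,0,0],[0,0,0.4,0,0,0],[0,0,0,0,0,0]]'
python3 -m handwheel '[[0,0,0.4,0,0,0],[0,0,0.3,0,0,0],[0,0,0,0,0,0]]'
```

```text
clock: 7.75
position: [0.5679, 0.2336, 0.1642]
tool_rot: [3.142, -0.0, 0.223]
force: [0.7, 0.1, 0.5]
grip_width: -0.0002
clock: 8.12
position: [0.5674, 0.2335, 0.1458]
tool_rot: [3.141, 0.001, 0.223]
force: [-0.7, 0.4, -0.2]
grip_width: -0.0002
```

```bash
python3 -m handwheel '[[0,0,0.3,0,0,0],[0,0,0.3,0,0,0],[0,0,0.3,0,0,0],[0,0,0,0,0,0]]'
python3 -m handwheel '[[0,0,0.3,0,0,0],[0,0,0.3,0,0,0],[0,0,0.2,0,0,0],[0,0,0,0,0,0]]'
python3 - <<'E'
from workcell import bot
import cv2
p=bot.grab_frame('scene');cv2.imwrite('pics/s4.png',cv2.resize(p['pixels'][150:310,150:370],None,fx=3.5,fy=3.5,interpolation=3))
E
```

```text
clock: 8.62
position: [0.5673, 0.2335, 0.1231]
tool_rot: [3.141, 0.001, 0.223]
force: [0.4, -0.1, -0.1]
grip_width: 0.0003
clock: 9.12
position: [0.568, 0.2338, 0.1034]
tool_rot: [-3.141, -0.0, 0.223]
force: [4.9, 1.2, 5.3]
grip_width: -0.0001
```

View pics/s4.png

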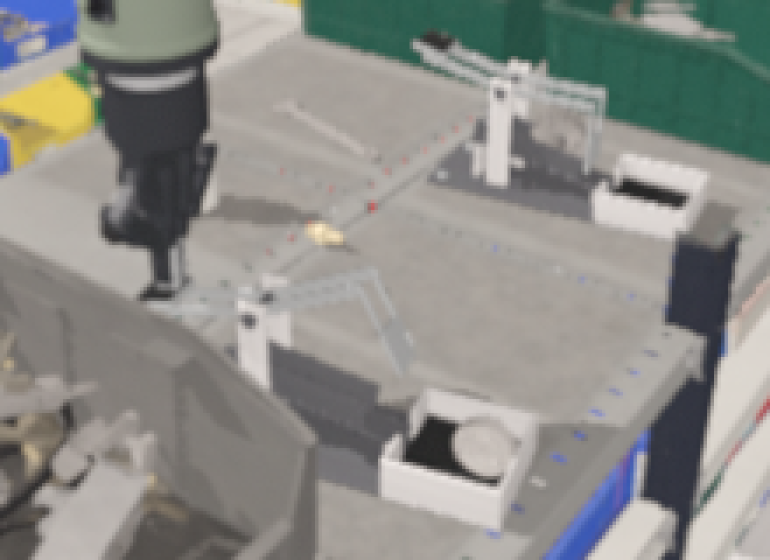

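```bash
python3 -m handwheel '[[0,0,0.12,0,0,0],[0,0,0,0,0,0],[0,0,0,0,0,0],[0,0,0,0,0,0],[0,0,0,0,0,0],[0,0,0,0,0,0],[0,0,0,0,0,0],[0,0,0,0,0,0]]'
python3 - <<'E'
from workcell import bot
import cv2
p=bot.grab_frame('scene');cv2.imwrite('pics/s5.png',cv2.resize(p['pixels'][150:310,150:370],None,fx=3.5,fy=3.5,interpolation=3))
E
```

```text
clock: 10.18
position: [0.5677, 0.2337, 0.1008]
tool_rot: [-3.142, -0.0, 0.223]
force: [4.4, 2.0, 6.1]
grip_width: 0.0002
```

View pics/s5.png

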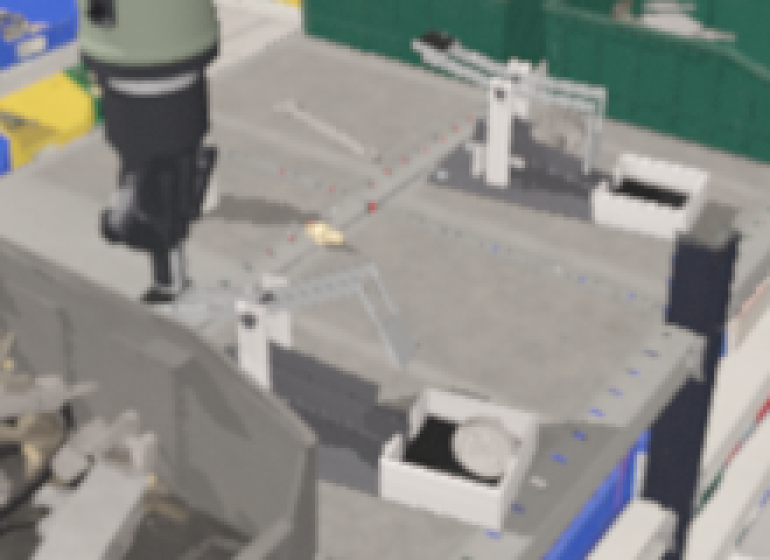

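The bearing is at rest in the tray (crop 487,447), and the gate is up. I'll release the paddle slowly, then retreat upward.

```bash
python3 -m handwheel '[[0,0,-0.3,0,0,0],[0,0,-0.3,0,0,0],[0,0,-0.3,0,0,0],[0,0,-0.3,0,0,0],[0,0,-0.3,0,0,0],[0,0,-0.3,0,0,0],[0,0,-0.4,0,0,0],[0,0,-0.6,0,0,0]]'
python3 -m handwheel '[[0,0,-0.8,0,0,0],[0,0,-1,0,0,0],[0,0,-1,0,0,0],[0,0,-1,0,0,0],[0,0,0,0,0,0],[0,0,0,0,0,0]]'
python3 - <<'E'
from workcell import bot
from h import *
import cv2
p=bot.grab_frame('scene');cv2.imwrite('pics/s6.png',cv2.resize(p['pixels'][150:310,150:370],None,fx=3.5,fy=3.5,interpolation=3))
r=bot.trace(p,'bearing')
for x in r[:2]: print(x['score'],x['point'],ray(p,[x['point']],.03))
p=bot.grab_frame('wrist');cv2.imwrite('pics/w6.png',p['pixels'])
print(bot.observe()['force'])
E
```

```text
clock: 11.22
position: [0.5675, 0.2336, 0.1714]
tool_rot: [3.142, 0.0, 0.223]
force: [0.2, 0.2, 0.4]
grip_width: -0.0001
clock: 11.98
position: [0.5675, 0.2335, 0.2658]
tool_rot: [3.141, 0.0, 0.223]
force: [0.1, 0.1, -0.1]
grip_width: 0.0001
0.5 [285.3, 277.3] [[0.32829262 0.1833758  0.03      ]]
[ 0.61328634 -0.08809409 -0.79755151]
```

View pics/s6.png

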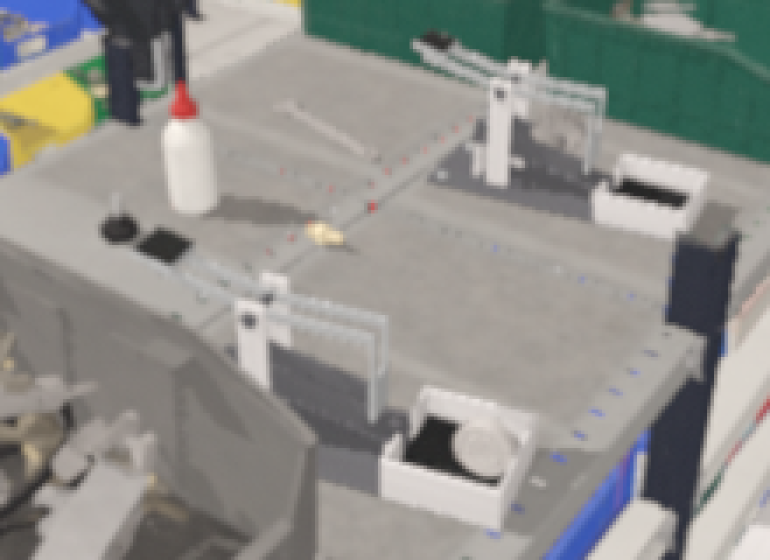

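View pics/w6.png

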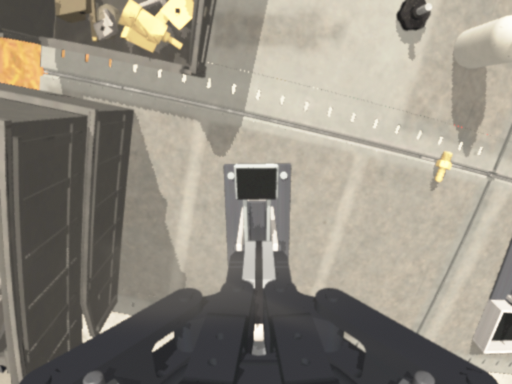

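```bash
python3 -c "
from workcell import bot
print(bot.job_done())"
```

```text
the job is handed in; nothing more can be done
None
```

I pressed the bearing dispenser's paddle (the left one) with closed fingertips to about 0.101 m TCP height. I held it there for about 1 s, then let it rise slowly and backed off to 0.27 m. I handed the job in at about 12 s of the 40 s allowed; it reports no verdict.

- **Bearing:** it lies or leans at rest in its tray, at about x -0.136, y +0.005 m in the stand frame. The network's score for it was only 0.5, but the position agrees with the picture.
- **Rocker and gate:** the bearing stand's paddle is back up and its gate is down in the last picture. While pressed, the tool read about 6 N upward force.
- **Gear:** it still waits behind its closed gate.
- **Bystanders:** the fitting, knob, oil bottle and spanner look unmoved. I judged this from the pictures and did not measure it.
- **Contact:** the robot touches nothing, with force readings down to noise, under 1 N.

The networks did mix some things up in the first pictures: "bearing_paddle" came up on the gear stand in the scene view, and "knob" on the gear stand in the top view. I settled which stand was which from the zoomed and wrist views. No final check failed.

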